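# Turn the nest box round the post and dock it at the feeding port

### The job

First clear the canister out of the wooden dock and stand it upright on the table about a hand's width clear of it. Then, keeping the square nest box flat on the table and without lifting it, push it against the steel post so that it swings a quarter turn anticlockwise (seen from above) round the post, and slide it fully home into the corner of the dock, flush with the long rail and with the short stop, its entrance facing the port in the stop. Leave the jar, the mug and the cup where they are and let go of everything.

Things in the scene. Friction and masses are not known exactly. Their poses are not given: they have to be found in the camera images.
- nest_box: closed square plywood nest box, 110 x 110 x 52 mm, 0.26 to 0.49 kg, loose, flat-topped, too wide to grip. Origin: centre of its underside; z up. Its entrance, a small dark doorway 26 mm wide and 26 mm high at table level, is in the middle of its +x side; the other sides are plain. At the start the entrance roughly faces the robot and the box stands left of the post
- entrance (a point): middle of the entrance, in the plane of the box's +x side, 16 mm above the table
- dock: L-shaped plywood dock fixed to the table. Origin: foot of the post's axis; at yaw 0 its axes are the world's. In its frame the long rail, 36 mm high, runs right from the post: inner face (to the robot) at x = -12 mm, flush with the post, y = 0 to -160 mm. The short stop, 46 mm high, closes the right end: inner face at y = -160 mm, x = -12 to -122 mm. Both 14 mm thick; other sides open
- post: upright round steel post, 24 mm in diameter, 60 mm high, fixed at the left end of the rail. Origin at its foot, same axes as the dock.
- bay (a point): point on the table under the centre of the box when it is home: (-67, -105, 0) mm in the dock's frame. Home, the box's +x axis (entrance) points along the dock's -y
- port (a point): middle of the port, a doorway 28 mm wide and 32 mm high at table level in the stop, on the stop's inner face, 16 mm above the table; the entrance meets it when the box is home
- canister: upright square clear canister with a brown lid, 85 g; body 54 x 54 mm up to 102 mm, lid 58 x 58 mm with a tab (the lid stays shut), 113 mm high in all. Grip it across two flat sides about 80 mm up. Origin: centre of its underside; flat sides along its x and y. It stands inside the bay at the start. Free table to stand it on: between the jar and the robot
- jar: bystander: lidded round clear jar with dark soil, 102 mm in diameter, 73 mm high, beyond the stop. Origin: centre of its underside
- mug: bystander: white mug, 78 mm in diameter, 97 mm high, with handle 110 mm over all, behind the rail. Origin: centre of its underside
- cup: bystander: empty open translucent cup, 89 mm in diameter, 60 mm high, very light, to the left of the box. Origin: centre of its underside

How it is judged (in metres and radians):
On the way, in this order (a step that is already met when the one before it is completed fails the run):
1. the canister stands upright on the table, its centre more than 150 mm from the middle of the bay, let go (horizontal distance between canister and bay above 0.15 m and angle between canister's own z axis and vertical below 0.1 rad and height (world z) of canister below 0.006 m and contact force between the fingers and canister below 0.1 N), for 0.2 s.
2. the box, half-way through its turn (30 to 60 degrees short of the quarter turn), bears on the post (contact force between nest_box and post above 0.3 N and angle between the x axis of nest_box and the y axis of dock, either way round between 0.5 and 1.05 rad), for 0.05 s.
At the end, for the whole second after the job is handed in: The nest box rests flat on the table, its centre within 6 mm of the bay's, its sides within 0.06 rad of the dock's, its entrance within 10 mm of the port; the canister stands upright on the table, its centre more than 150 mm from the middle of the bay; all at rest (horizontal distance between nest_box and bay below 0.006 m and horizontal distance between entrance and port below 0.01 m and angle between the x axis of nest_box and the y axis of dock, either way round below 0.06 rad and height (world z) of nest_box below 0.004 m and linear speed of each of nest_box, canister below 0.01 m/s and horizontal distance between canister and bay above 0.15 m and angle between canister's own z axis and vertical below 0.1 rad and height (world z) of canister below 0.006 m); the robot touches nothing.
It fails at once if the nest box is lifted more than 15 mm or tipped more than 0.2 rad (height (world z) of nest_box above 0.015 m or angle between nest_box's own z axis and vertical above 0.2 rad).
It fails at once if the canister is knocked over (angle between canister's own z axis and vertical above 0.7 rad).
It fails at once if the jar, the mug or the cup is moved more than 25 mm (distance of any of jar, mug, cup from where it was at the start of the episode above 0.025 m).
It also fails if it takes over 72 s, if anything falls off the work surface, if the arm or the gripper's body presses on something with over 40 N, if the wrist force passes 120 N, or if a joint passes its speed limit or range.

### The arm

A 6-joint arm with a two-finger parallel gripper is mounted at the origin on a cart in front of the work surface, level with it; the furniture and walls round the work are solid. World frame = base frame: x ahead of the robot, y to its left, z up, the work surface at z = 0. Lengths are in mm, angles in degrees, forces in N, time in s.
With the tool pointing down it reaches from about 300 to 850 mm from the base axis. Payload 4.2 kg.
Tool frame: the origin (TCP) lies between the finger pads; the fingertips stand 22 mm ahead of it and the grasp point (between the pads) lies 3 mm ahead of it; z points along the fingers, y is the line along which they close (so a half turn about z gives the same grasp; the last joint's range is limited). The gripper opens to 91 mm and grips with 3 to 60 N. Pads are 32 mm wide; open, the fingers measure 118 mm over their backs; the gripper's body (76 mm by 178 mm) begins 60 mm behind the grasp point.
Start: joints at [-75.974, 18.312, 89.639, -0, 72.044, -1.146], TCP at [150.489, -554.972, 235.976] pointing down, gripper open.
Joint ranges: [-177.97, 177.97], [-48.28, 115.42], [12.27, 149.76], [-77.06, 257.06], [2.81, 150.46], [-146.56, 146.56]. Speed limits (degrees/s): [147.25, 147.25, 180, 180, 180, 180].

### API

Orientations are given as [roll, pitch, yaw] about the fixed x, y, z axes, in that order (R = Rz(yaw) Ry(pitch) Rx(roll)).
In Python, from rig import get_obs, capture, camera_params, hand_in gives the robot as it stands.
- The arm moves only by the shell command python3 -m jog 'ROWS' [OPENING] [FORCE]. ROWS is JSON, a list of rows, each an object with "dp": the shift along the world's x, y, z in mm, a list of three; "dr": the turn, a rotation vector about the world's x, y, z in degrees, a list of three. A call has exactly 10 rows; each row shifts and turns the commanded pose from where the row before left it; what a row does not reach is not made up. A row lasts 1/12 s, in which the tool goes at most 41.7 mm and 7.16 degrees, less where a joint would pass 70% of its speed; a pose out of reach is approached as far as the arm can. A call is refused whole if a number of a shift passes 41.7 or a number of a turn 7.16, either way. A call with a gripper value outside its range is refused whole. OPENING is the closure in counts, from 0 (fully open) to 255 (shut), set as the call begins (- or left out, the last holds). The fingers move at their own pace and stop on an object; FORCE is the grip in N (left out, the last holds). Time passes only in rows, so rows that do not move let the fingers close, or fill a call up. It gives the time, the measured TCP pose, the force, the opening and the grip force at its end, in the units of the state.
- get_obs(): the state, without advancing time (a new reading comes with each control period).
- capture(name): name is "side" or "top" or "wrist"; returns (picture, depth): 384x512x3 uint8, blue, green, red; 384x512 float32, mm along the optical axis (not along the pixel's ray), 0 where there is no reading.
- camera_params(name): a dict with "vertical_fov" (degrees; the focal length in pixels is half the picture's height over the tangent of half this angle, whatever the lens; pixels are square), "cx", "cy" (the principal point, pixels), "rvec" (rotation vector, rad) and "tvec" (3), from world to camera coordinates, as OpenCV has them; the wrist camera has in their place "mount" (4x4, takes a point from camera to tool coordinates, whose origin is the TCP and whose axes are the flange's). Camera axes: x right, y down, z forward; pixel columns grow to the right and rows downward; lengths in mm; the calibration is good to about 2 mm. A picture is of the moment at which its call begins: read the wrist's pose just before it. camera_params takes no time and is no camera call.
- hand_in(): hands the job in; it is judged then, once.
The state is a dict: "time": time; "joints": joint angles; "joint_velocities": joint speeds; "joint_efforts": joint torques, N m; "eef_pos": TCP position; "tool_rot": TCP orientation; "contact_force": force on the tool from outside, world axes, zero at the start; "torque": the same for the moment, N m; "width": opening from 0.0 (shut) to 1.0 (fully open); "grasp_force": force on a finger pad.
Only numpy, scipy, OpenCV 4.12 (cv2) and the standard library are available. Lean on these libraries where they do the work, as an engineer would, in place of code of your own. Each camera call takes 0.05 s, during which the arm holds its last target. There are 200 camera calls.

## Working session

There is one attempt and no reset: what is moved stays moved. The work goes in short steps, Python scripts to look and compute and a shell command to move; the robot and the scene stay as the last step left them, time stands still between calls to the robot, and variables do not carry over. Pictures are saved under pics/ and viewed, at most 12 in all, crops included, and the job is handed in when it is done.

```bash
ls; mkdir -p pics
cat > h.py <<'E'
import numpy as np, cv2
from rig import get_obs, capture, camera_params
def K(p,h=384):
    f=h/2/np.tan(np.radians(p["vertical_fov"])/2)
    return np.array([[f,0,p["cx"]],[0,f,p["cy"]],[0,0,1]])
def cloud(name,depth):
    p=camera_params(name);k=K(p);R=cv2.Rodrigues(np.array(p["rvec"],float))[0];t=np.array(p["tvec"],float).ravel()
    v,u=np.mgrid[:384,:512]
    c=np.stack([(u-k[0,2])/k[0,0]*depth,(v-k[1,2])/k[1,1]*depth,depth],-1)
    return (c-t)@R
def ray(name,u,v,z):
    p=camera_params(name);k=K(p);R=cv2.Rodrigues(np.array(p["rvec"],float))[0];t=np.array(p["tvec"],float).ravel()
    o=-R.T@t; d=R.T@np.linalg.inv(k)@np.array([u,v,1.])
    return o+d*(z-o[2])/d[2]
E
python3 - <<'E'
from h import *
for n in("top","side"):
    im,d=capture(n);cv2.imwrite(f"pics/{n}0.png",im);np.save(f"{n}0.npy",d)
    p=camera_params(n);print(n,{k:np.round(p[k],3) for k in p})
a=cv2.imread("pics/top0.png");b=cv2.imread("pics/side0.png")
cv2.imwrite("pics/a.png",cv2.resize(a,(800,600)))
cv2.imwrite("pics/b.png",b)
print(get_obs())
E
```

```text
pics
top {'vertical_fov': np.float64(56.25), 'cx': np.float64(255.551), 'cy': np.float64(194.533), 'rvec': array([ 2.072, -2.119,  0.243]), 'tvec': array([ 91.124, 589.881, 860.417])}
side {'vertical_fov': np.float64(56.16), 'cx': np.float64(257.711), 'cy': np.float64(192.516), 'rvec': array([ 0.441, -2.627,  1.325]), 'tvec': array([570.829, 106.534, 903.182])}
{'time': 0.1, 'joints': array([-7.59733863e+01,  1.83455542e+01,  8.96972200e+01, -1.81995388e-03,
        7.20437148e+01, -1.14349498e+00]), 'joint_velocities': array([ 0.09911012, -0.14167297, -0.13119214, -0.06934703, -0.06285277,
       -0.0789337 ]), 'joint_efforts': array([ 8.12026392e-04, -4.13331950e+01, -2.32509613e+01,  7.29123456e-02,
        4.21752781e-02, -5.68756093e-05]), 'eef_pos': array([ 150.38684761, -554.56885763,  235.2435076 ]), 'tool_rot': array([-1.79913494e+02,  4.10409008e-06,  1.51706711e+01]), 'contact_force': array([0.42359078, 1.02251006, 0.02047781]), 'torque': array([ 0.03160025,  0.01781323, -0.01058208]), 'grasp_force': 0.0, 'width': 1.0009403090403244}
```

View pics/a.png

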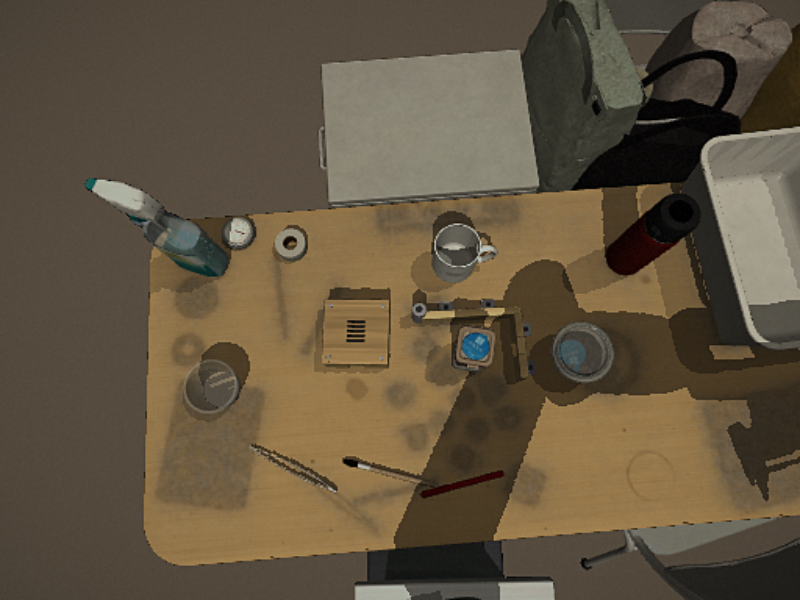

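View pics/b.png

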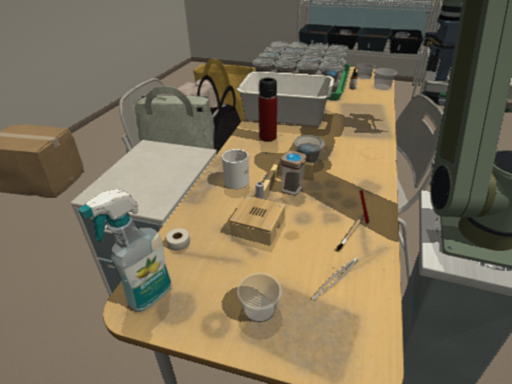

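The top view (800x600) shows the box at (356,332), post (419,312), rail running to (510,312), stop at (522,345), canister lid (475,347), jar (583,352), mug (460,250) and cup (212,385). The side view agrees with this.

Run:
```python
from h import *
d=np.load("top0.npy");P=cloud("top",d);s=1/1.5625
def box(u0,u1,v0,v1): return (slice(int(v0*s),int(v1*s)),slice(int(u0*s),int(u1*s)))
def rep(n,r,z0,z1):
    q=P[r].reshape(-1,3);dd=d[r].ravel();q=q[(dd>0)&(q[:,2]>z0)&(q[:,2]<z1)]
    if len(q)<4: print(n,len(q));return
    c,wh,a=cv2.minAreaRect(q[:,:2].astype(np.float32))
    print(n,len(q),"rect c",np.round(c,1),"wh",np.round(wh,1),"ang",round(a,1),"mean",q.mean(0).round(1),"zmed",np.median(q[:,2]).round(1))
rep("table",box(380,430,380,420),-50,50)
rep("nest",box(310,400,285,380),45,60)
rep("post",box(405,432,295,328),53,70)
rep("rail",box(432,515,295,325),28,40)
rep("stop",box(510,540,300,390),40,52)
rep("can",box(445,505,315,380),104,120)
rep("jar",box(545,625,315,390),64,90)
rep("mug",box(425,505,215,290),85,105)
rep("cup",box(175,245,350,420),45,70)
for n,u,v in(("post",419,312),("nestTL",324,300),("TR",389,299),("BR",389,366),("BL",323,365)):
    print(n,ray("top",u*s,v*s,60 if n=="post" else 52).round(1))
a=cv2.imread("pics/top0.png")[180:260,190:400]
cv2.imwrite("pics/c.png",cv2.resize(a,None,fx=3.8,fy=3.8,interpolation=cv2.INTER_CUBIC))
```

```text
table 796 rect c [442.   73.7] wh [83.8 64.1] ang 88.8 mean [441.7  73.8   0.5] zmed 0.5
nest 1736 rect c [551.9 152.5] wh [110.6 109.6] ang 87.3 mean [550.7 152.6  52.5] zmed 52.5
post 67 rect c [584.4  45.7] wh [20.9 21.3] ang 88.1 mean [583.9  46.   60.6] zmed 60.8
rail 298 rect c [581.7 -46.4] wh [139.9  29.7] ang 85.9 mean [582.  -47.3  35.9] zmed 36.3
stop 235 rect c [ 528.8 -122.4] wh [119.1  17.4] ang 4.0 mean [ 522.5 -122.5   46. ] zmed 46.0
can 600 rect c [512.9 -37.9] wh [58.3 67.6] ang 79.4 mean [512.7 -37.4 112.1] zmed 112.1
jar 1206 rect c [ 506.6 -217.7] wh [99.7 97.5] ang 89.1 mean [ 506.3 -216.9   68.7] zmed 68.1
mug 226 rect c [680.5 -22.6] wh [85.2 76.9] ang 48.8 mean [683.6 -26.3  93.1] zmed 94.5
cup 313 rect c [465.1 388.8] wh [88. 86.] ang 88.5 mean [466.3 394.3  57.2] zmed 59.0
post [579.5  45.4  60. ]
nestTL [605.9 205.4  52. ]
TR [605.1  95.2  52. ]
BR [491.4  97.2  52. ]
BL [495.5 205.9  52. ]
```

View pics/c.png

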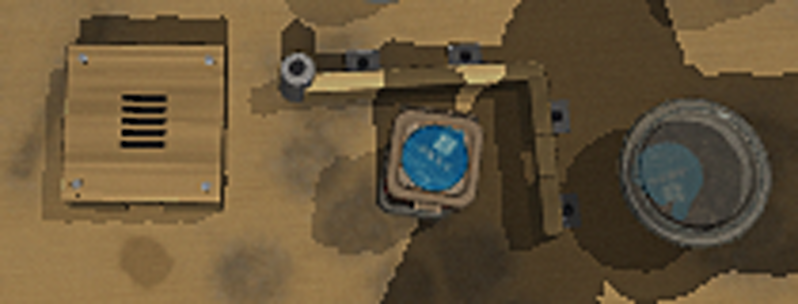

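The crop shows the box nearly square to the image. The rail runs right from the post at (297,70), the stop runs down to (553,232), and the lid is at (435,160) with its tab on the near side at (425,208). Next I fit the edges precisely.

Run:
```python
from h import *
P=None
ims=[];ds=[]
d=np.load("top0.npy");P=cloud("top",d)
X,Y,Z=P[...,0],P[...,1],P[...,2]
def line(m,ax): # fit other=f(ax)
    q=P[m&(d>0)];a,b=np.polyfit(q[:,ax],q[:,1-ax],1);r=q[:,1-ax]-np.polyval([a,b],q[:,ax])
    k=abs(r)<8;a,b=np.polyfit(q[k,ax],q[k,1-ax],1);return len(q),np.degrees(np.arctan(a)).round(2),a,b
m=(Z>30)&(Z<40)&(X>565)&(X<605)&(Y<25)&(Y>-105)
n,ang,a,b=line(m,1);print("rail",n,ang,"x at y=45",a*45+b,"x at y=-100",a*-100+b)
m=(Z>42)&(Z<50)&(Y<-105)&(Y>-145)&(X>475)&(X<560)
n,ang,a,b=line(m,0);print("stop",n,ang,"y at 520",a*520+b)
# edges by quantile per bin
def edge(m,ax,lo,hi,q,nb=10):
    pts=[]
    for c in np.linspace(lo,hi,nb):
        k=m&(abs(P[...,ax]-c)<(hi-lo)/nb/1.8)&(d>0)
        if k.sum()>1: pts.append((c,np.quantile(P[...,1-ax][k],q)))
    pts=np.array(pts);a,b=np.polyfit(pts[:,0],pts[:,1],1);return np.degrees(np.arctan(a)).round(2),np.polyval([a,b],(lo+hi)/2).round(1)
nb=(Z>46)&(Z<60)&(X>480)&(X<620)&(Y>85)&(Y<220)
for ax,lo,hi in((0,505,600),(1,105,200)):
    print("nest",ax,edge(nb,ax,lo,hi,0),edge(nb,ax,lo,hi,1))
cb=(Z>104)&(Z<120)&(X>470)&(X<560)&(Y>-85)&(Y<10)
print("can x-edges(vs y)",edge(cb,1,-58,-18,1,6),edge(cb,1,-58,-18,0,6)); print("can y-edges",edge(cb,0,492,532,0,6),edge(cb,0,492,532,1,6))
# image edges of rail: orientation through lit rail/stop edge pixels via ray: full-res coords
for n,u,v,z in (("post top",190+297/3.8,180+70/3.8,60),("stop near end L",190+546/3.8,180+232/3.8,46),("stop near R",190+561/3.8,180+234/3.8,46),("stop far L",190+530/3.8,180+82/3.8,46),("stop far R",190+545/3.8,180+66/3.8,46)):
    print(n,ray("top",u,v,z).round(1))
```

```text
rail 254 -1.77 x at y=45 579.4494039236145 x at y=-100 583.9335301823311
stop 174 1.48 y at 520 -122.89163709222909
nest 0 (np.float64(-0.96), np.float64(98.6)) (np.float64(-2.32), np.float64(206.8))
nest 1 (np.float64(2.15), np.float64(497.9)) (np.float64(3.31), np.float64(605.5))
can x-edges(vs y) (np.float64(7.6), np.float64(545.7)) (np.float64(5.67), np.float64(481.7))
can y-edges (np.float64(-7.89), np.float64(-65.9)) (np.float64(-8.97), np.float64(-8.3))
post top [582.9  45.3  60. ]
stop near end L [ 469.7 -120.5   46. ]
stop near R [ 468.1 -130.5   46. ]
stop far L [ 573.8 -116.8   46. ]
stop far R [ 585.  -128.1   46. ]
```

```bash
python3 -m jog '[{"dp":[18,26,0],"dr":[0,0,-2.3]},{"dp":[18,26,0],"dr":[0,0,-2.3]},{"dp":[18,26,0],"dr":[0,0,-2.3]},{"dp":[18,26,0],"dr":[0,0,-2.3]},{"dp":[18,26,0],"dr":[0,0,-2.3]},{"dp":[18,26,0],"dr":[0,0,-2.3]},{"dp":[18,26,0],"dr":[0,0,-2.3]},{"dp":[18,26,0],"dr":[0,0,-2.3]},{"dp":[18,26,0],"dr":[0,0,-2.3]},{"dp":[18,26,0],"dr":[0,0,-2.0]}]' 0 20
python3 -m jog '[{"dp":[18,26,0],"dr":[0,0,0]},{"dp":[18,26,0],"dr":[0,0,0]},{"dp":[18,26,0],"dr":[0,0,0]},{"dp":[18,26,0],"dr":[0,0,0]},{"dp":[18,26,0],"dr":[0,0,0]},{"dp":[18,26,0],"dr":[0,0,0]},{"dp":[18,26,0],"dr":[0,0,0]},{"dp":[18,26,0],"dr":[0,0,0]},{"dp":[18,26,0],"dr":[0,0,0]},{"dp":[0,0,0],"dr":[0,0,0]}]'
```

```text
time: 0.93
eef_pos: [330.9, -293.4, 235.7]
tool_rot: [-180.0, 0.0, -7.7]
contact_force: [-0.4, -0.2, 0.6]
width: 0.998
grasp_force: 0.0
time: 1.77
eef_pos: [495.0, -57.2, 235.5]
tool_rot: [-179.9, -0.1, -7.3]
contact_force: [0.5, -0.1, 0.3]
width: 0.998
grasp_force: 0.0
```

```bash
python3 -m jog '[{"dp":[10.5,10,0],"dr":[0,0,0]},{"dp":[10.5,10,0],"dr":[0,0,0]},{"dp":[0,0,-25],"dr":[0,0,0]},{"dp":[0,0,-25],"dr":[0,0,0]},{"dp":[0,0,-25],"dr":[0,0,0]},{"dp":[0,0,-25],"dr":[0,0,0]},{"dp":[0,0,-25],"dr":[0,0,0]},{"dp":[0,0,-15],"dr":[0,0,0]},{"dp":[0,0,-12],"dr":[0,0,0]},{"dp":[0,0,0],"dr":[0,0,0]}]'
python3 -m jog '[{"dp":[0,0,0],"dr":[0,0,0]},{"dp":[0,0,0],"dr":[0,0,0]},{"dp":[0,0,0],"dr":[0,0,0]},{"dp":[0,0,0],"dr":[0,0,0]},{"dp":[0,0,0],"dr":[0,0,0]},{"dp":[0,0,0],"dr":[0,0,0]},{"dp":[0,0,0],"dr":[0,0,0]},{"dp":[0,0,0],"dr":[0,0,0]},{"dp":[0,0,0],"dr":[0,0,0]},{"dp":[0,0,0],"dr":[0,0,0]}]' 255 15
```

```text
time: 2.6
eef_pos: [512.0, -41.1, 81.4]
tool_rot: [180.0, 0.3, -7.6]
contact_force: [-0.7, 0.5, 0.2]
width: 1.002
grasp_force: 0.0
time: 3.43
eef_pos: [514.0, -40.9, 84.6]
tool_rot: [-180.0, -0.1, -7.5]
contact_force: [-1.1, 0.6, 5.7]
width: 0.635
grasp_force: 14.7
```

```bash
python3 -m jog '[{"dp":[0,0,5],"dr":[0,0,0]},{"dp":[0,0,10],"dr":[0,0,0]},{"dp":[0,0,15],"dr":[0,0,0]},{"dp":[0,0,15],"dr":[0,0,0]},{"dp":[0,0,15],"dr":[0,0,0]},{"dp":[0,0,10],"dr":[0,0,0]},{"dp":[0,0,0],"dr":[0,0,0]},{"dp":[-5,-5,0],"dr":[0,0,0]},{"dp":[-10,-10,0],"dr":[0,0,0]},{"dp":[-15,-15,0],"dr":[0,0,0]}]'
python3 -m jog '[{"dp":[-15,-15,0],"dr":[0,0,0]},{"dp":[-15,-15,0],"dr":[0,0,0]},{"dp":[-15,-15,0],"dr":[0,0,0]},{"dp":[-15,-15,0],"dr":[0,0,0]},{"dp":[-15,-15,0],"dr":[0,0,0]},{"dp":[-15,-20,0],"dr":[0,0,0]},{"dp":[-10,-15,0],"dr":[0,0,0]},{"dp":[-5,-10,0],"dr":[0,0,0]},{"dp":[0,0,0],"dr":[0,0,0]},{"dp":[0,0,0],"dr":[0,0,0]}]'
python3 - <<'E'
from h import *
im,d=capture("side");print(get_obs()["eef_pos"])
cv2.imwrite("pics/s1.png",cv2.resize(im[100:300,180:440],None,fx=3,fy=3))
E
```

```text
time: 4.27
eef_pos: [482.4, -71.2, 152.9]
tool_rot: [180.0, 0.1, -7.4]
contact_force: [-0.8, -0.9, -1.0]
width: 0.637
grasp_force: 14.7
time: 5.1
eef_pos: [377.1, -191.1, 153.3]
tool_rot: [-180.0, 0.1, -7.7]
contact_force: [-0.2, -0.1, -1.5]
width: 0.634
grasp_force: 14.7
[ 377.6525654  -190.7444491   153.39990533]
```

View pics/s1.png

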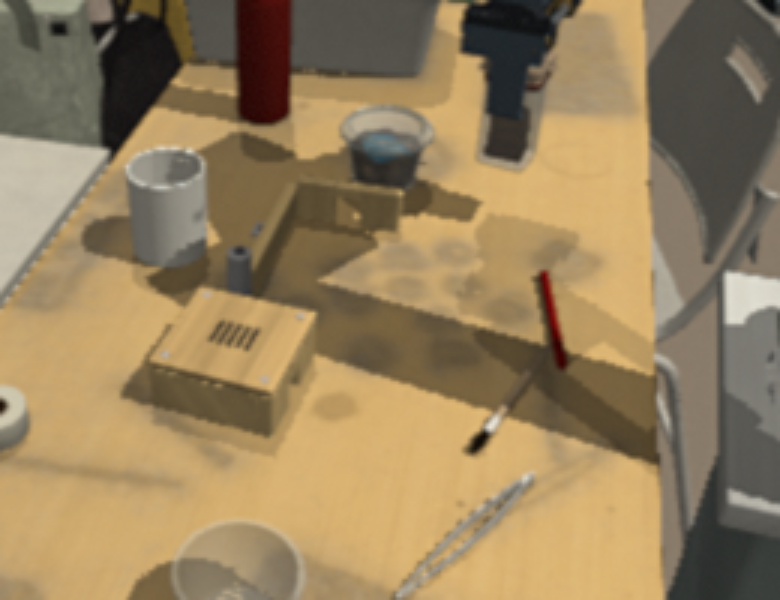

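The side view shows the canister held upright at (505,130), clear of the jar at (385,145). Nothing else has moved. Now I lower it.

```bash
python3 -m jog '[{"dp":[0,0,-10],"dr":[0,0,0]},{"dp":[0,0,-15],"dr":[0,0,0]},{"dp":[0,0,-15],"dr":[0,0,0]},{"dp":[0,0,-10],"dr":[0,0,0]},{"dp":[0,0,-8],"dr":[0,0,0]},{"dp":[0,0,-4],"dr":[0,0,0]},{"dp":[0,0,-3],"dr":[0,0,0]},{"dp":[0,0,-2],"dr":[0,0,0]},{"dp":[0,0,-1],"dr":[0,0,0]},{"dp":[0,0,0],"dr":[0,0,0]}]'
```

```text
time: 5.98
eef_pos: [378.7, -191.0, 86.1]
tool_rot: [180.0, -0.0, -7.5]
contact_force: [0.9, -0.0, -1.0]
width: 0.635
grasp_force: 14.7
```

```bash
python3 -m jog '[{"dp":[0,0,-1],"dr":[0,0,0]},{"dp":[0,0,-1],"dr":[0,0,0]},{"dp":[0,0,-0.5],"dr":[0,0,0]},{"dp":[0,0,0],"dr":[0,0,0]},{"dp":[0,0,0],"dr":[0,0,0]},{"dp":[0,0,0],"dr":[0,0,0]},{"dp":[0,0,0],"dr":[0,0,0]},{"dp":[0,0,0],"dr":[0,0,0]},{"dp":[0,0,0],"dr":[0,0,0]},{"dp":[0,0,0],"dr":[0,0,0]}]'
```

```text
time: 6.82
eef_pos: [379.1, -191.1, 84.5]
tool_rot: [180.0, -0.1, -7.6]
contact_force: [-0.7, 0.6, 7.5]
width: 0.633
grasp_force: 14.7
```

```bash
python3 -m jog '[{"dp":[0,0,0],"dr":[0,0,0]},{"dp":[0,0,0],"dr":[0,0,0]},{"dp":[0,0,0],"dr":[0,0,0]},{"dp":[0,0,0],"dr":[0,0,0]},{"dp":[0,0,0],"dr":[0,0,0]},{"dp":[0,0,0],"dr":[0,0,0]},{"dp":[0,0,0],"dr":[0,0,0]},{"dp":[0,0,0],"dr":[0,0,0]},{"dp":[0,0,5],"dr":[0,0,0]},{"dp":[0,0,15],"dr":[0,0,0]}]' 0
python3 -m jog '[{"dp":[0,0,20],"dr":[0,0,0]},{"dp":[0,0,20],"dr":[0,0,0]},{"dp":[0,0,20],"dr":[0,0,0]},{"dp":[0,0,20],"dr":[0,0,0]},{"dp":[0,0,20],"dr":[0,0,0]},{"dp":[0,30,0],"dr":[0,0,0.8]},{"dp":[0,35,0],"dr":[0,0,0.8]},{"dp":[0,35,0],"dr":[0,0,0.8]},{"dp":[0,35,0],"dr":[0,0,0.8]},{"dp":[0,30,0],"dr":[0,0,0.8]}]' 255 40
python3 - <<'E'
from h import *
print(get_obs()["eef_pos"])
im,d=capture("top");P=cloud("top",d);Z=P[...,2]
m=(d>0)&(Z>104)&(Z<120)&(P[...,0]>320)&(P[...,0]<440)&(P[...,1]>-250)&(P[...,1]<-130)
print("can",m.sum(),P[m].mean(0),Z[m].std(),P[m].min(0),P[m].max(0))
E
```

```text
time: 7.65
eef_pos: [377.2, -190.3, 102.4]
tool_rot: [-179.9, 0.2, -7.5]
contact_force: [1.1, -0.0, 0.5]
width: 1.001
grasp_force: 0.0
time: 8.48
eef_pos: [378.0, -24.2, 204.0]
tool_rot: [-180.0, -0.0, -3.5]
contact_force: [-0.0, -0.1, -0.4]
width: 0.301
grasp_force: 0.0
[377.9679936  -24.20066933 203.95137046]<stdin>:5: RuntimeWarning: Mean of empty slice.
  ret = um.true_divide(
  ret = _var(a, axis=axis, dtype=dtype, out=out, ddof=ddof,
  arrmean = um.true_divide(arrmean, div, out=arrmean,
  ret = ret.dtype.type(ret / rcount)
Traceback (most recent call last):
ValueError: zero-size array to reduction operation minimum which has no identity
```

```bash
python3 -m jog '[{"dp":[10,20,0],"dr":[0,0,0.2]},{"dp":[16,30,0],"dr":[0,0,0.2]},{"dp":[19,32,0],"dr":[0,0,0.2]},{"dp":[19,32,0],"dr":[0,0,0.2]},{"dp":[19,32,0],"dr":[0,0,0.2]},{"dp":[19,32,0],"dr":[0,0,0.2]},{"dp":[19,32,0],"dr":[0,0,0.2]},{"dp":[19,32,0],"dr":[0,0,0]},{"dp":[19,27,-10],"dr":[0,0,0]},{"dp":[0,0,-20],"dr":[0,0,0]}]' 255 40
python3 -m jog '[{"dp":[0,0,-20],"dr":[0,0,0]},{"dp":[0,0,-25],"dr":[0,0,0]},{"dp":[0,0,-25],"dr":[0,0,0]},{"dp":[0,0,-25],"dr":[0,0,0]},{"dp":[0,0,-20],"dr":[0,0,0]},{"dp":[0,0,-15],"dr":[0,0,0]},{"dp":[0,0,-8],"dr":[0,0,0]},{"dp":[0,0,-4],"dr":[0,0,0]},{"dp":[0,0,0],"dr":[0,0,0]},{"dp":[0,0,0],"dr":[0,0,0]}]'
python3 - <<'E'
from h import *
im,d=capture("top");P=cloud("top",d);Z=P[...,2]
m=(d>0)&(Z>104)&(Z<120)&(P[...,0]>320)&(P[...,0]<440)&(P[...,1]>-250)&(P[...,1]<-130)
print("can",m.sum(),P[m].mean(0) if m.sum() else 0)
cv2.imwrite("pics/d.png",cv2.resize(im[130:330,90:420],None,fx=2.4,fy=2.4))
E
```

```text
time: 9.37
eef_pos: [542.6, 248.5, 175.3]
tool_rot: [-179.7, -0.5, -2.0]
contact_force: [1.4, -0.4, -0.0]
width: -0.0
grasp_force: 0.0
time: 10.2
eef_pos: [538.1, 243.2, 32.3]
tool_rot: [-180.0, -0.1, -2.1]
contact_force: [-0.3, -0.6, 0.6]
width: 0.003
grasp_force: 0.0
can 685 [ 378.50073029 -187.26796714  111.89498988]
```

View pics/d.png

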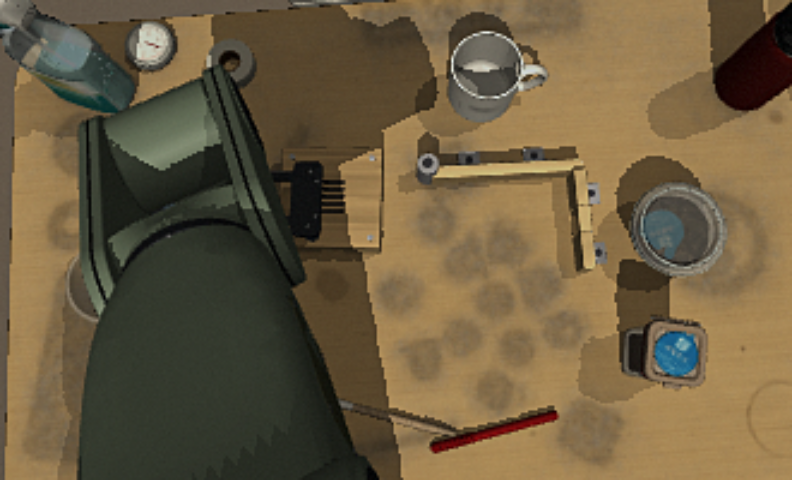

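The canister stands upright at (378,-187), shown at (675,352) in the crop. The dock at (428,165)-(590,265) is clear, and the tool is left of the box. I refine the dock fit and push the box to the post.

```bash
python3 - <<'E'
from h import *
im,d=capture("top");P=cloud("top",d);X,Y,Z=P[...,0],P[...,1],P[...,2];ok=d>0
r=ok&(Z>30)&(Z<41)&(X>560)&(X<605)&(Y<28)&(Y>-108)
q=P[r];p=np.polyfit(q[:,1],q[:,0],1)
s=ok&(Z>40)&(Z<51)&(Y<-100)&(Y>-145)&(X>470)&(X<565)
w=P[s];g=np.polyfit(w[:,0],w[:,1],1)
pm=ok&(Z>52)&(Z<68)&(X>560)&(X<605)&(Y>25)&(Y<65)
print(len(q),"yaw",-np.degrees(np.arctan(p[0])),"x45",np.polyval(p,45),len(w),np.degrees(np.arctan(g[0])),"y520",np.polyval(g,520),"post",P[pm].min(0),P[pm].max(0))
for m in(r,s):
    c,wh,a=cv2.minAreaRect(P[m][:,:2].astype(np.float32));print(c,wh,a)
E
python3 -m jog '[{"dp":[0,-6,0],"dr":[0,0,0]},{"dp":[0,-6,0],"dr":[0,0,0]},{"dp":[0,-6,0],"dr":[0,0,0]},{"dp":[0,-6,0],"dr":[0,0,0]},{"dp":[0,-6,0],"dr":[0,0,0]},{"dp":[0,-6,0],"dr":[0,0,0]},{"dp":[0,-6,0],"dr":[0,0,0.4]},{"dp":[0,-6,0],"dr":[0,0,0.5]},{"dp":[0,-6,0],"dr":[0,0,0.5]},{"dp":[0,-6,0],"dr":[0,0,0.5]}]'
```

```text
275 yaw 1.9819373662141213 x45 579.1933955729168 206 1.6560053547632418 y520 -122.53117977662701 post [572.27398041  35.04309878  52.67141656] [595.19265965  56.24565098  64.99463163]
(583.2000732421875, -40.288902282714844) (15.571266174316406, 134.4751434326172) 1.9738123416900635
(517.6710815429688, -123.47992706298828) (94.41705322265625, 15.019548416137695) 2.049251079559326
time: 11.13
eef_pos: [537.7, 182.7, 31.7]
tool_rot: [-180.0, -0.0, -0.2]
contact_force: [-0.1, 3.4, 2.3]
width: 0.005
grasp_force: 1.9
```

```bash
python3 -m jog '[{"dp":[-6.2,-3,0],"dr":[0,0,3]},{"dp":[-6,-3.2,0],"dr":[0,0,3]},{"dp":[-5.8,-3.5,0],"dr":[0,0,3]},{"dp":[-5.6,-3.7,0],"dr":[0,0,3]},{"dp":[-5.4,-4.1,0],"dr":[0,0,3]},{"dp":[-5.4,-4.1,0],"dr":[0,0,3]},{"dp":[-5.3,-4.2,0],"dr":[0,0,3]},{"dp":[-5.1,-4.4,0],"dr":[0,0,3]},{"dp":[-5,-4.6,0],"dr":[0,0,3]},{"dp":[-4.8,-4.7,0],"dr":[0,0,3]}]'
python3 - <<'E'
from h import *
im,d=capture("top");P=cloud("top",d);Z=P[...,2]
m=(d>0)&(Z>47)&(Z<57)&(P[...,0]>430)&(P[...,0]<640)&(P[...,1]>58)&(P[...,1]<250)
print("nest",m.sum(),cv2.minAreaRect(P[m][:,:2].astype(np.float32)))
cv2.imwrite("pics/e.png",cv2.resize(im[150:300,140:400],None,fx=3,fy=3))
E
```

```text
time: 11.97
eef_pos: [482.4, 142.6, 31.3]
tool_rot: [180.0, 0.1, 30.0]
contact_force: [0.5, 0.7, -0.6]
width: 0.007
grasp_force: 0.4
nest 325 ((550.77490234375, 88.54080200195312), (127.30770874023438, 70.41826629638672), 11.85383415222168)
```

View pics/e.png

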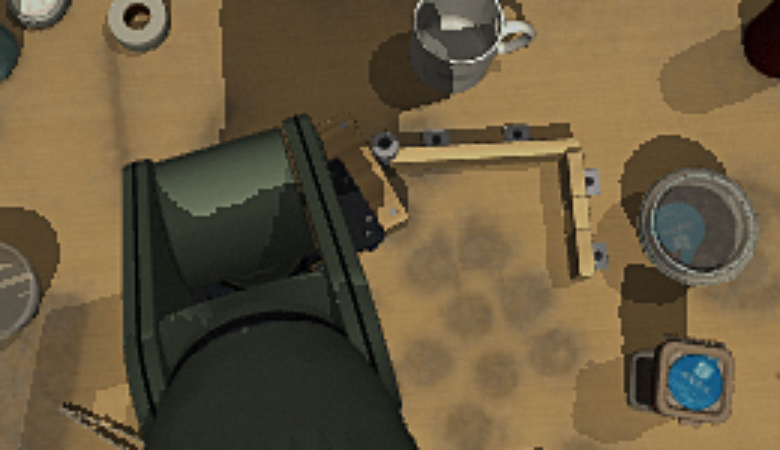

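The box has turned about 30°. Its near-right corner is at crop (405,218) and its face touches the post at (385,147). I continue the arc.

```bash
python3 -m jog '[{"dp":[-4.2,-5.2,0],"dr":[0,0,3]},{"dp":[-4,-5.4,0],"dr":[0,0,3]},{"dp":[-3.7,-5.6,0],"dr":[0,0,3]},{"dp":[-3.4,-5.8,0],"dr":[0,0,3]},{"dp":[-3.2,-6,0],"dr":[0,0,3]},{"dp":[0,0,0],"dr":[0,0,0]},{"dp":[0,0,0],"dr":[0,0,0]},{"dp":[0,0,0],"dr":[0,0,0]},{"dp":[0,0,0],"dr":[0,0,0]},{"dp":[0,0,0],"dr":[0,0,0]}]'
python3 - <<'E'
from h import *
im,d=capture("top");P=cloud("top",d);Z=P[...,2]
im2,d2=capture("side");P2=cloud("side",d2)
q=[]
for P,d in((P,d),(P2,d2)):
    m=(d>0)&(P[...,2]>48)&(P[...,2]<56)&(P[...,0]>400)&(P[...,0]<640)&(P[...,1]>-20)&(P[...,1]<250)
    m&=np.hypot(P[...,0]-584,P[...,1]-46)>16
    q.append(P[m][:,:2]);print(m.sum(),cv2.minAreaRect(P[m][:,:2].astype(np.float32)))
v=np.hstack([cv2.resize(im[150:300,190:350],None,fx=2.4,fy=2.4),cv2.resize(im2[130:280,190:350],None,fx=2.4,fy=2.4)])
cv2.imwrite("pics/f.png",v)
E
```

```text
time: 12.85
eef_pos: [462.7, 115.4, 30.9]
tool_rot: [-179.9, 0.2, 44.7]
contact_force: [-5.3, 0.6, 1.2]
width: 0.005
grasp_force: 2.2
343 ((551.0482788085938, 72.9709701538086), (110.36121368408203, 62.32988739013672), 43.19039535522461)
803 ((537.4901123046875, 102.64934539794922), (107.02780151367188, 133.71994018554688), 32.77317810058594)
```

View pics/f.png

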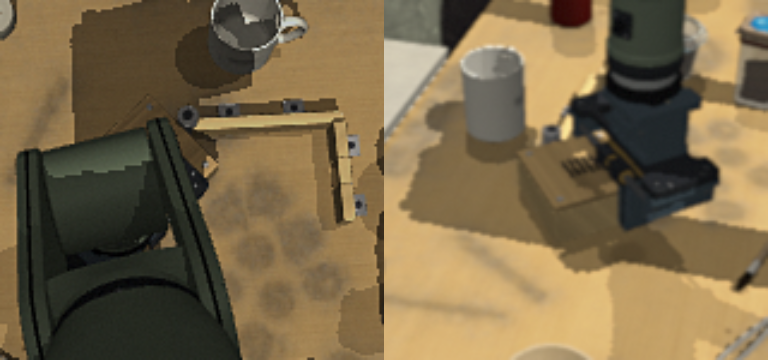

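The top view shows the box at 43°, with one corner at (218,165) and the post touching its face at (188,115). The side view shows it flat on the table. I finish the turn.

```bash
python3 -m jog '[{"dp":[-2.9,-5.6,0],"dr":[0,0,3]},{"dp":[-2.6,-5.7,0],"dr":[0,0,3]},{"dp":[-2.2,-5.8,0],"dr":[0,0,3]},{"dp":[-1.9,-5.9,0],"dr":[0,0,3]},{"dp":[-1.6,-6,0],"dr":[0,0,3]},{"dp":[-1.3,-6.2,0],"dr":[0,0,3]},{"dp":[-1,-6.4,0],"dr":[0,0,3]},{"dp":[-0.7,-6.5,0],"dr":[0,0,3]},{"dp":[-0.4,-6.6,0],"dr":[0,0,3]},{"dp":[-0.1,-6.6,0],"dr":[0,0,3]}]'
python3 -m jog '[{"dp":[0.3,-6.3,0],"dr":[0,0,3]},{"dp":[0.5,-6.3,0],"dr":[0,0,3]},{"dp":[0.7,-6.3,0],"dr":[0,0,3]},{"dp":[0.9,-6.3,0],"dr":[0,0,3]},{"dp":[1.1,-6.3,0],"dr":[0,0,3]},{"dp":[1,-1,0],"dr":[0,0,2]},{"dp":[0.5,0,0],"dr":[0,0,0]},{"dp":[0,0,0],"dr":[0,0,0]},{"dp":[0,0,0],"dr":[0,0,0]},{"dp":[0,0,0],"dr":[0,0,0]}]'
cat > look.py <<'E'
from h import *
import sys
im,d=capture("top");P=cloud("top",d)
im2,d2=capture("side");P2=cloud("side",d2)
for P,d in((P,d),(P2,d2)):
    m=(d>0)&(P[...,2]>48)&(P[...,2]<56)&(P[...,0]>400)&(P[...,0]<640)&(P[...,1]>-117)&(P[...,1]<250)
    m&=np.hypot(P[...,0]-584,P[...,1]-46)>17
    n,l,st,ce=cv2.connectedComponentsWithStats(m.astype(np.uint8))
    m=l==1+np.argmax(st[1:,4])
    q=P[m];print(m.sum(),np.round(np.hstack([*cv2.minAreaRect(q[:,:2].astype(np.float32))]),1),q.min(0).round(1),q.max(0).round(1))
v=np.hstack([cv2.resize(im[150:300,190:350],None,fx=2.4,fy=2.4),cv2.resize(im2[130:280,190:350],None,fx=2.4,fy=2.4)])
cv2.imwrite(f"pics/{sys.argv[1]}.png",v)
E
python3 look.py g
```

```text
time: 13.78
eef_pos: [444.8, 54.4, 30.9]
tool_rot: [-179.4, 0.2, 74.8]
contact_force: [-11.7, 5.3, 8.9]
width: 0.008
grasp_force: 7.0
time: 14.62
eef_pos: [446.3, 21.7, 30.8]
tool_rot: [-179.0, -0.0, 91.7]
contact_force: [-19.1, 1.4, 17.3]
width: 0.008
grasp_force: 10.4
615 [518.6  54.2 109.1 109.5  85.3] [466.4  -4.   48.1] [576.6 110.3  55.9]
973 [504.6  53.4 111.8 137.4  85.9] [434.5  -6.4  48. ] [576.2 112.   55.9]
```

View pics/g.png

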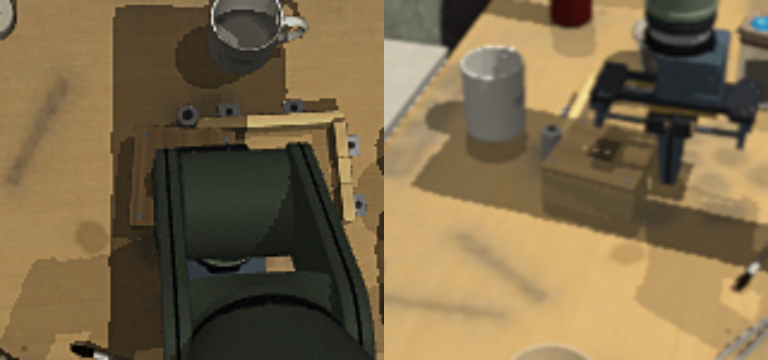

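The side view shows the box flat against the post and turned a quarter, centred near (518,54). I back off, go over to its left side, and slide it along the rail.

```bash
python3 -m jog '[{"dp":[-10,0,0],"dr":[0,0,0]},{"dp":[-15,0,0],"dr":[0,0,0]},{"dp":[0,0,25],"dr":[0,0,0]},{"dp":[0,0,25],"dr":[0,0,0]},{"dp":[0,0,25],"dr":[0,0,0]},{"dp":[15,22,0],"dr":[0,0,0]},{"dp":[20,27,0],"dr":[0,0,0]},{"dp":[25,27,0],"dr":[0,0,0]},{"dp":[25,27,0],"dr":[0,0,0]},{"dp":[10,27,0],"dr":[0,0,0]}]'
python3 -m jog '[{"dp":[0,0,0],"dr":[0,0,0]},{"dp":[0,0,-15],"dr":[0,0,0]},{"dp":[0,0,-20],"dr":[0,0,0]},{"dp":[0,0,-20],"dr":[0,0,0]},{"dp":[0,0,-12],"dr":[0,0,0]},{"dp":[0,0,-7],"dr":[0,0,0]},{"dp":[0,0,0],"dr":[0,0,0]},{"dp":[0,0,0],"dr":[0,0,0]},{"dp":[0,0,0],"dr":[0,0,0]},{"dp":[0,0,0],"dr":[0,0,0]}]'
python3 look.py h
```

```text
time: 15.55
eef_pos: [529.6, 153.7, 107.2]
tool_rot: [179.6, -0.0, 91.7]
contact_force: [-0.2, 0.6, 0.5]
width: 0.005
grasp_force: 0.0
time: 16.38
eef_pos: [525.5, 151.8, 33.5]
tool_rot: [179.9, -0.0, 91.8]
contact_force: [-0.2, 0.1, 1.0]
width: 0.004
grasp_force: 0.0
1200 [518.1  46.9  96.1 110.5  85.4] [459.3  -4.   48.1] [576.8  90.5  56. ]
62 [491.6  98.4  23.8  43.2  87.3] [470.5  86.3  48.2] [513.6 110.6  52.7]
```

```bash
python3 -m jog '[{"dp":[-10,-3,-1],"dr":[0,0,0]},{"dp":[-8,-5,-1],"dr":[0,0,0]},{"dp":[0,-8,0],"dr":[0,0,0]},{"dp":[0,-8,0],"dr":[0,0,0]},{"dp":[0,-8,0],"dr":[0,0,0]},{"dp":[0,-8,0],"dr":[0,0,0]},{"dp":[0,-8,0],"dr":[0,0,0]},{"dp":[0,-8,0],"dr":[0,0,0]},{"dp":[0,-8,0],"dr":[0,0,0]},{"dp":[0,-8,0],"dr":[0,0,0]}]'
python3 look.py i
python3 -m jog '[{"dp":[0,-7,0],"dr":[0,0,0]},{"dp":[0,-7,0],"dr":[0,0,0]},{"dp":[0,-7,0],"dr":[0,0,0]},{"dp":[0,-7,0],"dr":[0,0,0]},{"dp":[0,-7,0],"dr":[0,0,0]},{"dp":[0,0,0],"dr":[0,0,0]},{"dp":[0,0,0],"dr":[0,0,0]},{"dp":[0,0,0],"dr":[0,0,0]},{"dp":[0,0,0],"dr":[0,0,0]},{"dp":[0,0,0],"dr":[0,0,0]}]'
python3 look.py j
```

```text
time: 17.32
eef_pos: [507.2, 78.6, 30.5]
tool_rot: [179.9, 0.0, 91.8]
contact_force: [-0.5, -0.1, -0.8]
width: 0.004
grasp_force: 0.6
216 [526.9 -43.7 103.8  26.   16.4] [473.5 -47.4  48.5] [573.5 -17.   55.7]
49 [476.8  23.1  33.5  21.6  30.7] [463.9   8.   48.5] [493.   35.1  52.7]
time: 18.25
eef_pos: [506.6, 44.9, 30.4]
tool_rot: [-180.0, 0.0, 91.8]
contact_force: [-0.5, 0.0, -0.2]
width: 0.005
grasp_force: 0.0
44 [508.5 -12.8   9.5  29.    3.7] [502.8 -27.2  49.1] [513.1   1.5  55.9]
46 [478.5 -14.4  31.1  24.6  13.6] [464.1 -29.3  48.1] [492.7   0.5  53. ]
```

View pics/j.png

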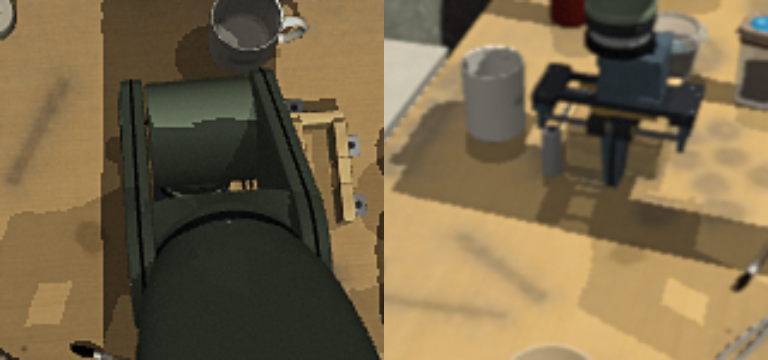

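The arm hides the box from both cameras, so I retreat to the robot side to look.

```bash
python3 -m jog '[{"dp":[0,10,0],"dr":[0,0,0]},{"dp":[0,10,5],"dr":[0,0,0]},{"dp":[0,0,25],"dr":[0,0,0]},{"dp":[0,0,30],"dr":[0,0,0]},{"dp":[-15,0,25],"dr":[0,0,0]},{"dp":[-25,0,0],"dr":[0,0,0]},{"dp":[-30,0,0],"dr":[0,0,0]},{"dp":[-30,0,0],"dr":[0,0,0]},{"dp":[-30,0,0],"dr":[0,0,0]},{"dp":[-10,0,0],"dr":[0,0,0]}]'
python3 look.py k
```

```text
time: 19.18
eef_pos: [361.7, 65.1, 115.3]
tool_rot: [-179.8, 0.0, 91.8]
contact_force: [-0.9, -0.2, -0.4]
width: 0.004
grasp_force: 0.0
1752 [519.5 -27.3 110.4 110.3   2.6] [462.1 -84.8  48.1] [575.6  30.   56. ]
814 [519.3 -27.8 110.1 111.8   2.4] [463.3 -84.4  48. ] [576.5  28.7  53.8]
```

View pics/k.png

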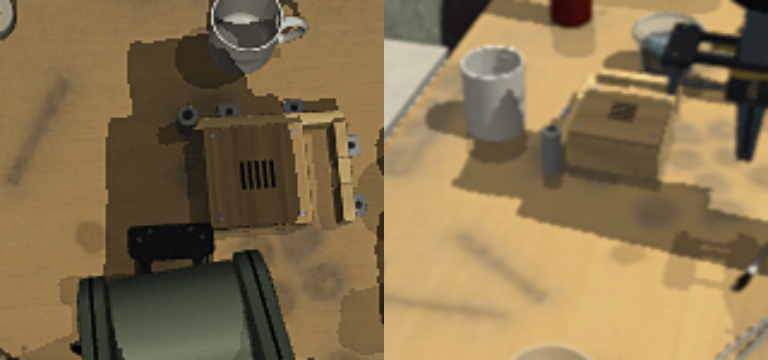

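Both views agree that the box is flat along the rail at (519.4,-27.5), yaw about 2.5°. It has about 34 mm left to the stop.

```bash
python3 -m jog '[{"dp":[20,0,0],"dr":[0,0,0]},{"dp":[30,0,0],"dr":[0,0,0]},{"dp":[30,0,0],"dr":[0,0,0]},{"dp":[30,0,0],"dr":[0,0,0]},{"dp":[25,0,0],"dr":[0,0,0]},{"dp":[12,0,-15],"dr":[0,0,0]},{"dp":[0,0,-25],"dr":[0,0,0]},{"dp":[0,0,-25],"dr":[0,0,0]},{"dp":[0,0,-13],"dr":[0,0,0]},{"dp":[0,0,-5],"dr":[0,0,0]}]'
python3 -m jog '[{"dp":[0,0,0],"dr":[0,0,0]},{"dp":[0,-7,0],"dr":[0,0,0]},{"dp":[0,-7,0],"dr":[0,0,0]},{"dp":[0,-7,0],"dr":[0,0,0]},{"dp":[0,-7,0],"dr":[0,0,0]},{"dp":[0,-6,0],"dr":[0,0,0]},{"dp":[0,-6,0],"dr":[0,0,0]},{"dp":[0,-5,0],"dr":[0,0,0]},{"dp":[0,-4,0],"dr":[0,0,0]},{"dp":[0,0,0],"dr":[0,0,0]}]'
```

```text
time: 20.12
eef_pos: [514.5, 65.0, 30.1]
tool_rot: [-179.9, 0.0, 91.8]
contact_force: [-0.3, -0.2, -0.1]
width: 0.008
grasp_force: 0.0
time: 20.95
eef_pos: [513.7, 14.8, 32.6]
tool_rot: [180.0, 0.0, 91.8]
contact_force: [-0.1, 0.6, -0.4]
width: 0.006
grasp_force: 0.0
```

```bash
python3 -m jog '[{"dp":[0,-1.5,0],"dr":[0,0,0]},{"dp":[0,-1.5,0],"dr":[0,0,0]},{"dp":[0,-1,0],"dr":[0,0,0]},{"dp":[0,-1,0],"dr":[0,0,0]},{"dp":[0,-1,0],"dr":[0,0,0]},{"dp":[0,0,0],"dr":[0,0,0]},{"dp":[0,0,0],"dr":[0,0,0]},{"dp":[0,0,0],"dr":[0,0,0]},{"dp":[0,0,0],"dr":[0,0,0]},{"dp":[0,0,0],"dr":[0,0,0]}]'
```

```text
time: 21.78
eef_pos: [513.5, 9.6, 32.4]
tool_rot: [-180.0, 0.0, 91.8]
contact_force: [-0.0, 2.1, 1.9]
width: 0.003
grasp_force: 1.1
```

```bash
python3 -m jog '[{"dp":[0,-0.7,0],"dr":[0,0,0]},{"dp":[0,-0.7,0],"dr":[0,0,0]},{"dp":[0,-0.6,0],"dr":[0,0,0]},{"dp":[0,0,0],"dr":[0,0,0]},{"dp":[0,0,0],"dr":[0,0,0]},{"dp":[0,5,0],"dr":[0,0,0]},{"dp":[0,10,0],"dr":[0,0,0]},{"dp":[0,12,0],"dr":[0,0,0]},{"dp":[0,12,0],"dr":[0,0,0]},{"dp":[0,0,10],"dr":[0,0,0]}]'
python3 -m jog '[{"dp":[0,0,25],"dr":[0,0,0]},{"dp":[0,0,25],"dr":[0,0,0]},{"dp":[0,0,20],"dr":[0,0,0]},{"dp":[-25,0,0],"dr":[0,0,0]},{"dp":[-30,0,0],"dr":[0,0,0]},{"dp":[-30,0,0],"dr":[0,0,0]},{"dp":[-30,0,0],"dr":[0,0,0]},{"dp":[-30,0,0],"dr":[0,0,0]},{"dp":[0,0,0],"dr":[0,0,0]},{"dp":[0,0,0],"dr":[0,0,0]}]'
python3 look.py l
python3 - <<'E'
from h import *
im,d=capture("top");P=cloud("top",d)
m=(d>0)&(P[...,2]>48)&(P[...,2]<56)&(P[...,0]>440)&(P[...,0]<600)&(P[...,1]>-117.5)&(P[...,1]<10)
q=P[m];print("med centre",(np.quantile(q,.01,0)+np.quantile(q,.99,0))/2)
r=(d>0)&(P[...,2]>30)&(P[...,2]<41)&(P[...,0]>560)&(P[...,0]<605)&(P[...,1]<28)&(P[...,1]>-108)
for y in(-90,-60,-30,0):
    a=q[abs(q[:,1]-y)<5][:,0]; b=P[r];b=b[abs(b[:,1]-y)<5][:,0]
    print(y,"box x",a.min().round(1),a.max().round(1),"rail x",(b.min().round(1),b.max().round(1)) if len(b) else None)
E
```

```text
time: 22.62
eef_pos: [512.3, 48.7, 41.3]
tool_rot: [-179.8, -0.0, 91.9]
contact_force: [0.1, -0.5, 0.1]
width: 0.006
grasp_force: 0.0
time: 23.45
eef_pos: [367.6, 46.8, 113.2]
tool_rot: [179.9, 0.0, 91.8]
contact_force: [0.8, 0.6, 0.5]
width: 0.008
grasp_force: 0.0
1738 [517.9 -61.6 110.4 110.7   1.8] [ 461.4 -116.9   48.1] [574.8  -5.5  56. ]
744 [517.2 -61.3 110.4 109.9   1. ] [ 461.3 -116.4   48. ] [572.3  -5.8  54.1]
med centre [517.62526863 -61.41253762  52.10393389]
-90 box x 464.7 572.6 rail x (np.float64(578.2), np.float64(589.2))
-60 box x 463.0 572.8 rail x (np.float64(575.9), np.float64(589.9))
-30 box x 463.5 571.2 rail x (np.float64(576.2), np.float64(587.8))Traceback (most recent call last):
  File "<stdin>", line 8, in <module>
    return umr_minimum(a, axis, None, out, keepdims, initial, where)
ValueError: zero-size array to reduction operation minimum which has no identity
```

View pics/l.png

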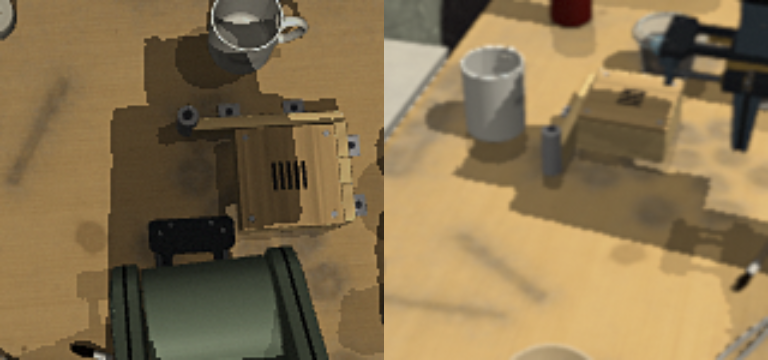

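The box is against the stop at (517.8,-61.4), about 3 mm off the rail. I press it in from the robot side.

```bash
python3 -m jog '[{"dp":[10,-18,0],"dr":[0,0,0]},{"dp":[12,-25,0],"dr":[0,0,0]},{"dp":[12,-25,0],"dr":[0,0,0]},{"dp":[12,-25,0],"dr":[0,0,0]},{"dp":[11,-15,-5],"dr":[0,0,0]},{"dp":[0,0,-20],"dr":[0,0,0]},{"dp":[0,0,-25],"dr":[0,0,0]},{"dp":[0,0,-20],"dr":[0,0,0]},{"dp":[0,0,-11],"dr":[0,0,0]},{"dp":[0,0,0],"dr":[0,0,0]}]'
python3 -m jog '[{"dp":[6,0,0],"dr":[0,0,0]},{"dp":[6,0,0],"dr":[0,0,0]},{"dp":[4,0,0],"dr":[0,0,0]},{"dp":[3,0,0],"dr":[0,0,0]},{"dp":[2,0,0],"dr":[0,0,0]},{"dp":[2,0,0],"dr":[0,0,0]},{"dp":[1.5,0,0],"dr":[0,0,0]},{"dp":[0,0,0],"dr":[0,0,0]},{"dp":[0,0,0],"dr":[0,0,0]},{"dp":[0,0,0],"dr":[0,0,0]}]'
```

```text
time: 24.43
eef_pos: [425.2, -61.4, 29.2]
tool_rot: [-179.7, -0.0, 91.8]
contact_force: [0.6, 0.5, -0.9]
width: 0.005
grasp_force: 0.0
time: 25.27
eef_pos: [449.6, -61.2, 31.5]
tool_rot: [-180.0, -0.0, 91.8]
contact_force: [-2.7, 0.9, 3.2]
width: 0.006
grasp_force: 1.4
```

```bash
python3 -m jog '[{"dp":[1,0,0],"dr":[0,0,0]},{"dp":[1,0,0],"dr":[0,0,0]},{"dp":[0.5,0,0],"dr":[0,0,0]},{"dp":[0.5,0,0],"dr":[0,0,0]},{"dp":[0,0,0],"dr":[0,0,0]},{"dp":[0,0,0],"dr":[0,0,0]},{"dp":[0,0,0],"dr":[0,0,0]},{"dp":[0,0,0],"dr":[0,0,0]},{"dp":[0,0,0],"dr":[0,0,0]},{"dp":[0,0,0],"dr":[0,0,0]}]'
```

```text
time: 26.1
eef_pos: [449.7, -61.1, 31.4]
tool_rot: [-179.6, -0.0, 91.8]
contact_force: [-9.1, -0.7, 10.0]
width: 0.001
grasp_force: 5.2
```

```bash
python3 -m jog '[{"dp":[-8,0,0],"dr":[0,0,0]},{"dp":[-12,0,0],"dr":[0,0,0]},{"dp":[-15,0,0],"dr":[0,0,0]},{"dp":[-15,0,0],"dr":[0,0,0]},{"dp":[0,0,20],"dr":[0,0,0]},{"dp":[0,0,25],"dr":[0,0,0]},{"dp":[0,0,25],"dr":[0,0,0]},{"dp":[-10,20,10],"dr":[0,0,0]},{"dp":[-10,25,0],"dr":[0,0,0]},{"dp":[0,0,0],"dr":[0,0,0]}]'
python3 look.py m
python3 - <<'E'
from h import *
im,d=capture("top");P=cloud("top",d);X,Y,Z=P[...,0],P[...,1],P[...,2];ok=d>0
q=P[ok&(Z>48)&(Z<56)&(X>440)&(X<600)&(Y>-117.5)&(Y<10)]
print("centre",(np.quantile(q,.01,0)+np.quantile(q,.99,0))/2)
w=P[ok&(Z>40)&(Z<47.5)&(Y<-110)&(Y>-145)&(X>470)&(X<565)];print("stop",w.min(0),w.max(0))
r=P[ok&(Z>30)&(Z<41)&(X>560)&(X<605)&(Y<28)&(Y>-108)]
for y in(-90,-60,-30):
    a=q[abs(q[:,1]-y)<5][:,0];b=r[abs(r[:,1]-y)<5][:,0];print(y,a.max(),b.min(),b.max())
c=P[ok&(Z>104)&(Z<120)&(X>320)&(X<440)&(Y>-250)&(Y<-130)];print("can",len(c),c.mean(0) if len(c) else 0)
E
```

```text
time: 26.93
eef_pos: [381.9, -14.1, 112.1]
tool_rot: [179.9, -0.1, 91.9]
contact_force: [-0.2, -0.1, -0.5]
width: 0.0
grasp_force: 0.0
1455 [519.9 -61.2 111.3 110.6  89.9] [ 464.6 -116.9   48. ] [575.1  -5.6  56. ]
751 [518.1 -61.5 109.4 109.7   1.9] [ 461.7 -116.9   48. ] [573.6  -6.1  54.2]
centre [519.46573709 -61.25230511  52.17495553]
stop [ 472.20731056 -130.87201845   41.58482833] [ 564.53146891 -116.78137982   47.45921938]
-90 572.1503738710959 578.3704779725037 593.3085517797418
-60 573.4322912580969 576.4740092588656 589.7762133883999
-30 570.897138662592 576.3428029547916 587.6709031284289
can 424 [ 380.42068787 -197.76439752  111.79213426]
```

```bash
python3 -c "
from rig import hand_in; print(hand_in())"
```

```text
the job is handed in; nothing more can be done
None
```

I handed the job in at about 27 s; hand-in gave no verdict. At the last look the box was in the dock corner, about 1 mm from the bay centre and roughly 2° or less from square, with the canister upright on the table about 190 mm from the bay and the gripper touching nothing. I never touched the jar, mug or cup, but took no closing measurement of them.

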